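# Turn the bent bracket and hold it in the fixture corner

### The job

The bent bracket on the fixture plate is lying the wrong way for its next weld: turn it so that the free edge of its foot (the long edge away from the upright leg) faces the long fence, and, flat on the plate, press it into the corner so that the free edge lies flush on the long fence and its end touches the end stop at the same time. Keep holding it pressed firmly against both fences: the program finishes while the robot is still pressing, without letting go. Leave the hammer and the two offcuts where they are.

Things in the scene. Friction and masses are not known exactly. Their poses are not given: they have to be found in the camera images.
- fixture: Fixed grey square fixture plate, 300 x 300 x 12 mm thick, on the bench, with a grid of small dark flat spots. Origin: centre of its underside; x and y parallel to its sides, z up; its yaw varies by up to 20 degrees. Long fence on its +x side, end stop on its -y side; the rest of its top is open. Ground and oiled: the bracket slides easily on plate and fences (friction about 0.25).
- long_fence: Fixed straight steel bar 25 x 200 x 20 mm high, on the plate, along the plate's y. Origin: centre of its underside (on the plate's top). Working face: its -x face, 12.5 mm from its origin, 120 mm in +x of the plate's centre. It runs from 90 mm in -y to 110 mm in +y of that centre. Two bolt heads stand 2 mm above it.
- end_stop: Fixed short steel bar 90 x 25 x 20 mm high, on the plate, along the plate's x. Origin: centre of its underside (on the plate's top). Working face: its +y face, 12.5 mm from its origin, 110 mm in -y of the plate's centre. It runs from 5 to 95 mm in +x of that centre. Two bolt heads stand 2 mm above it.
- corner (a point): Point on the plate's top where the lines of the two working faces meet (the bars stop short of it, the corner is open). Plate frame: 120 mm in +x, 110 mm in -y, 12 mm up. Its axes are the plate's. When in place the bracket's origin lies 30 mm in -x and 50 mm in +y of it.
- bracket: Loose L-section bracket of bare metal, 0.3 to 0.65 kg. Foot 60 (x) x 100 (y) x 8 mm thick; its free edge is the +x edge. Upright leg 8 mm thick, 100 mm long, 60 mm tall, on the -x edge. Origin: centre of the foot's underside, z up. Starts on the plate, turned 0.9 to 1.9 rad counter-clockwise (from above); when in place its axes are parallel to the plate's.
- bracket_leg (a point): Middle of the top edge of the bracket's upright leg: 26 mm in -x and 60 mm up from the bracket's origin. The leg can be gripped from above here, across its 8 mm.
- bar_offcut: Bystander: loose upright round steel bar offcut, 32 mm diameter, 45 mm tall, standing on the plate. Origin: centre of its underside.
- hammer: Bystander: hammer lying on the bench to the robot's right of the plate. Origin near its middle, on the underside.
- tube_offcut: Bystander: loose square tube offcut, 120 x 40 x 40 mm, lying on the bench to the robot's left of the plate. Origin: centre of its underside.
Mind the look-alikes: they are no part of the job. What is shaped like the bracket but blue, orange or turquoise is not meant.

How it is judged:
By the outcome, as a careful person would: the job done as asked, in the order asked, and still so for the second after the job is handed in, while the arm keeps its last pose, push and grip.
It also fails if it takes over 64 s, if anything falls off the work surface, if the arm or the gripper's body presses on something with over 40 N, if the wrist force passes 120 N, or if a joint passes its speed limit or range.

### The arm

A 7-joint arm with a two-finger parallel gripper is mounted at the origin on the work surface. World frame = base frame: x ahead of the robot, y to its left, z up, the work surface at z = 0. Lengths are in m, angles in rad, forces in N, time in s.
With the tool pointing down it reaches from about 0.425 to 0.925 m from the base axis. Payload 6.8 kg.
Tool frame: the origin (TCP) lies at the very end of the fingers, on their centre line; the grasp point (between the pads) lies 19 mm behind it (env.hold_point_z is the distance from the TCP to the grasp point, in m); z points along the fingers, y is the line along which they close (so a half turn about z gives the same grasp; the last joint's range is limited). The gripper opens to 85 mm and grips with 20 to 120 N. Pads are 22 mm wide; open, the fingers measure 114 mm over their backs; the gripper's body (76 mm by 85 mm) begins 54 mm behind the grasp point. The pads swing forward as they close: fully open they stand 13 mm farther back than shut.
Start: joints at [-1.3, 0.477, 0.022, 1.555, -0.011, 1.109, -0.083], TCP at [0.25, 0.627, 0.231] pointing down, gripper open.
Joint ranges: [-2.96, 2.96], [-0.34, 2.1], [-1.41, 1.46], [0.24, 2.44], [-1.37, 4.51], [0.17, 1.92], [-2.96, 2.96]. Speed limits (rad/s): [2.39, 2.39, 3.14, 3.14, 3.14, 3.14, 3.14].

### API

Orientations are given as a unit quaternion [x, y, z, w].
In Python, from station import env gives the robot as it stands. The module is installed in compiled form; this text tells all that it offers.
- The arm moves only by the tool carry_out, never from a script. Its argument "motion" is a list of rows, each an object of numbers: "x", "y", "z": the shift along the tool's x, y, z in mm; "rx", "ry", "rz": the turn, a rotation vector about the tool's x, y, z in rad. In form: [{"x": .., "y": .., "z": .., "rx": .., "ry": .., "rz": ..}, ...]. A call has 1 to 8 rows; each row is the pose to reach, as a shift and turn from the pose commanded when the call began, along the tool's axes at that moment; what a row does not reach only later rows make up. A row lasts 1/12 s, in which the tool goes at most 41.7 mm and 7.16 degrees, less where a joint would pass 70% of its speed; a pose out of reach is approached as far as the arm can. A call with a gripper value outside its range is refused whole. "hand" is the opening, from -1 (shut) to 1 (fully open), so that 0 is half open, set as the call begins (left out, the last holds). The fingers move at their own pace and stop on an object; "force" is the grip in N (left out, the last holds). Time passes only in rows, so rows that repeat a pose let the fingers close. It gives the time, the measured TCP pose, the force, the opening and the grip force at its end, in the units of the state.
- env.get_obs(): the state, without advancing time (a new reading comes with each control period).
- env.get_image(name): name is "side" or "top" or "wrist"; returns a dict with "img" (420x560x3 uint8, red, green, blue), "K" (3x3 intrinsics, pixels), "distortion" ([k1, k2, p1, p2, k3] as OpenCV has them; the pictures are not rectified), "xyz" and "rotation" of the camera in the world. Camera axes: x right, y down, z forward; pixel columns grow to the right and rows downward; lengths in m; the calibration is good to about 2 mm. A picture is of the moment at which its call begins. There is no depth.
- env.finish_job(): hands the job in; it is judged then, once.
The state is a dict: "clock": time; "joints": joint angles; "joint_vel": joint speeds; "joint_efforts": joint torques, N m; "tcp_pos": TCP position; "tcp_rot": TCP orientation; "ft_force": force on the tool from outside, world axes, zero at the start; "ft_torque": the same for the moment, N m; "grip_width": opening from 0.0 (shut) to 1.0 (fully open); "grasp_force": force on a finger pad.
Only numpy, scipy, OpenCV 4.12 (cv2) and the standard library are available. Lean on these libraries where they do the work, as an engineer would, in place of code of your own. Each camera call takes 0.05 s, during which the arm holds its last target. There are 200 camera calls.

## Working session

There is one attempt and no reset: what is moved stays moved. The work goes in short steps, Python scripts to look and compute and a tool call to move; the robot and the scene stay as the last step left them, time stands still between calls to the robot, and variables do not carry over. Pictures are saved under pics/ and viewed, at most 10 in all, crops included, and the job is handed in when it is done.

Besides the shell and the picture viewer there is one more tool, called after ">>>" as name(argument=value, ...), one argument or row to a line, values as JSON. carry_out: Moves the arm, as the interface text tells. Its arguments: {"type":"object","properties":{"motion":{"type":"array","items":{"type":"object","properties":{"x":{"type":"number"},"y":{"type":"number"},"z":{"type":"number"},"rx":{"type":"number"},"ry":{"type":"number"},"rz":{"type":"number"}}}},"hand":{"type":"number"},"force":{"type":"number"}},"required":["motion"]}

```bash
mkdir -p pics
cat > h.py <<'E'
import numpy as np, cv2
from scipy.spatial.transform import Rotation as R
from station import env
def rot(c):
    r=np.array(c["rotation"],float)
    return r if r.shape==(3,3) else R.from_quat(r).as_matrix()
def ray(c,uv):
    p=cv2.undistortPoints(np.array(uv,float).reshape(-1,1,2),np.array(c["K"]),np.array(c["distortion"])).reshape(-1,2)
    d=np.c_[p,np.ones(len(p))]@rot(c).T
    return np.array(c["xyz"]),d
def onz(c,uv,z):
    o,d=ray(c,uv); return o+d*((z-o[2])/d[:,2])[:,None]
def proj(c,P):
    r=rot(c); return cv2.projectPoints(np.array(P,float).reshape(-1,1,3),cv2.Rodrigues(r.T)[0],-r.T@np.array(c["xyz"]),np.array(c["K"]),np.array(c["distortion"]))[0].reshape(-1,2)
def snap(n,f):
    c=env.get_image(n); cv2.imwrite("pics/"+f,c["img"][:,:,::-1]); return c
E
python3 - <<'E'
from h import *
import pickle
for n in("top","side"):
    c=snap(n,n+"0.png"); pickle.dump(c,open(n+".pkl","wb")); print(n,c["xyz"],np.round(rot(c),2).tolist(),c["K"][0][0])
o=env.get_obs(); print(o); print(env.hold_point_z)
E
```

```text
top [ 0.4343883  -0.01903769  1.37444403] [[0.02, -1.0, 0.06], [-1.0, -0.02, 0.01], [-0.0, -0.06, -1.0]] 406.2172541800187
side [ 0.01288964 -0.58931024  0.7649614 ] [[0.74, -0.45, 0.49], [-0.67, -0.5, 0.55], [-0.01, -0.74, -0.67]] 381.53506299763103
{'clock': 0.1, 'joints': array([-1.30010875,  0.47771355,  0.02230221,  1.55635789, -0.01150647,
        1.10928515, -0.08313623]), 'joint_vel': array([ 6.02477639e-04, -1.63120327e-03, -7.10963084e-05, -4.12458713e-03,
       -1.06905295e-03,  6.97571492e-04, -6.80276895e-04]), 'joint_efforts': array([ 5.23297233e-03, -5.97767222e+01,  1.61427397e+00, -2.81953579e+01,
        1.29199092e-02,  5.03314252e-03, -1.69508439e-05]), 'tcp_pos': array([0.24939866, 0.62666113, 0.23042251]), 'tcp_rot': array([ 1.88255254e-01,  9.82119794e-01, -8.11263215e-04, -1.07371021e-04]), 'ft_force': array([-0.14528655, -0.00502783, -0.6414927 ]), 'ft_torque': array([-0.04602458,  0.00434293,  0.05213457]), 'grasp_force': 0.0, 'grip_width': 1.0011495386083344}
0.0187
```

View pics/top0.png

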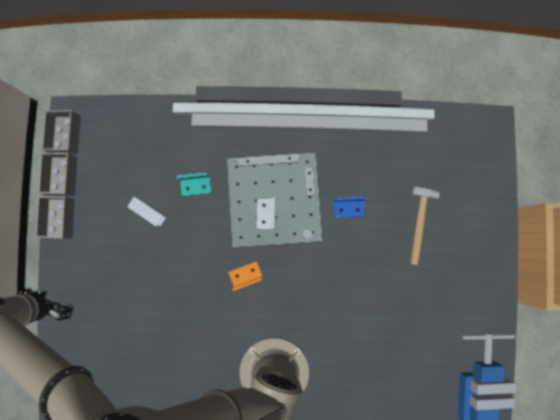

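View pics/side0.png

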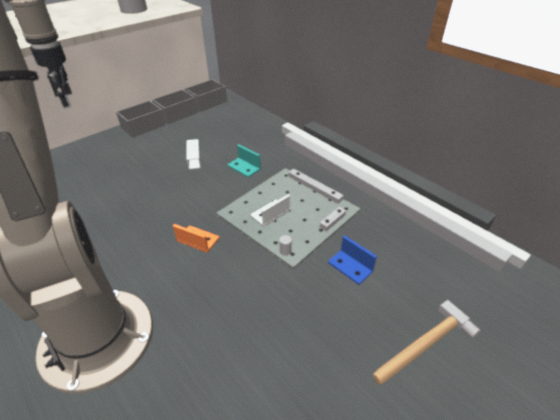

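Top view: the plate is centred at about (275,199). The long fence is its upper bar at (268,160) and the end stop its right bar at (309,181). The round bar offcut stands at (307,234). Bracket candidates are turquoise (195,186), blue (350,207), orange (245,276) and bare metal on the plate (265,213). Only the last is bare metal and on the plate, so I'll confirm it in a crop.

Run:
```python
from h import *
import pickle
t=pickle.load(open("top.pkl","rb")); s=pickle.load(open("side.pkl","rb"))
a=cv2.resize(t["img"][145:255,220:330],(400,400),interpolation=cv2.INTER_CUBIC)
b=cv2.resize(s["img"][165:265,215:365],(400,267),interpolation=cv2.INTER_CUBIC)
b=cv2.copyMakeBorder(b,0,133,0,0,cv2.BORDER_CONSTANT)
cv2.imwrite("pics/crop.png",np.hstack([a,b])[:,:,::-1])
g=cv2.cvtColor(t["img"],cv2.COLOR_RGB2GRAY)
# plate outline
m=(g>75).astype(np.uint8); m[:145]=0;m[255:]=0;m[:,:220]=0;m[:,332:]=0
m=cv2.morphologyEx(m,cv2.MORPH_CLOSE,np.ones((5,5)));m=cv2.morphologyEx(m,cv2.MORPH_OPEN,np.ones((9,9)))
c=max(cv2.findContours(m,0,1)[0],key=cv2.contourArea)
W=onz(t,c.reshape(-1,2),.012)[:,:2]
r=cv2.minAreaRect((W*1000).astype(np.float32)); print("plate",r)
m=(g>185).astype(np.uint8); m[:175]=0;m[250:]=0;m[:,:235]=0;m[:,295:]=0
c=max(cv2.findContours(m,0,1)[0],key=cv2.contourArea)
print(cv2.minAreaRect(c), [ (z,cv2.minAreaRect((onz(t,c.reshape(-1,2),z)[:,:2]*1000).astype(np.float32))) for z in (.02,.072)])
```

```text
plate ((580.3766479492188, 9.816787719726562), (371.51898193359375, 379.7999572753906), 1.290687084197998)
((265.5, 213.0), (28.0, 15.0), 90.0) [(0.02, ((531.56298828125, 41.14288330078125), (93.9199447631836, 50.288169860839844), 1.4712433815002441)), (0.072, ((527.8323364257812, 38.83244323730469), (90.31417846679688, 48.357505798339844), 1.4712079763412476))]
```

View pics/crop.png

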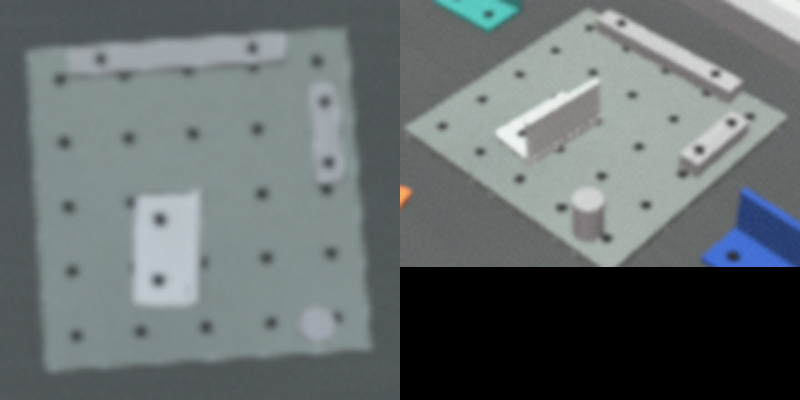

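The crop confirms the bare-metal bracket on the plate. Its leg is on the image-right side (crop x≈197) and the free edge on the left (crop x≈135), so its yaw is about 1.5. Next I'll work out the plate pose and the first move.

```bash
cat >> h.py <<'E'
def go(x,y,z,yaw):
    "shift (mm) in tool axes and rz to bring TCP to x,y,z with tool y at world angle yaw, tool down"
    o=env.get_obs(); T=R.from_quat(o["tcp_rot"]).as_matrix()
    ty=np.array([np.cos(yaw),np.sin(yaw),0]); tz=np.array([0,0,-1.]); D=np.c_[np.cross(ty,tz),ty,tz]
    d=T.T@(np.array([x,y,z])-o["tcp_pos"])*1000
    print("shift",np.round(d,1),"rv",np.round(R.from_matrix(T.T@D).as_rotvec(),3),"clock",o["clock"])
E
python3 - <<'E'
from h import *
import pickle
t=pickle.load(open("top.pkl","rb"))
px=lambda l:np.array(l)/3.636+[220,145]-.36
P=onz(t,px([(27,50),(347,28),(372,350),(45,370)]),.012); print(np.round(P,4), P.mean(0),[np.linalg.norm(P[i]-P[i-1]) for i in range(4)])
B=onz(t,px([(133,197),(133,305)]),.02); print("free edge",B)
print("off",onz(t,px([(317,323)]),.057))
go(.53,.02,.26,1.54)
E
```

```text
[[ 0.7156  0.1777  0.012 ]
 [ 0.7433 -0.1217  0.012 ]
 [ 0.4429 -0.1502  0.012 ]
 [ 0.4171  0.1509  0.012 ]] [0.57970958 0.01417594 0.012     ] [np.float64(0.2997718303487352), np.float64(0.3007608217771027), np.float64(0.3017914902031878), np.float64(0.3022003291393877)]
free edge [[0.57839216 0.07351061 0.02      ]
 [0.47880264 0.07069307 0.02      ]]
off [[ 0.46549635 -0.09629055  0.057     ]]
shift [-485.  -459.9  -28.8] rv [-0.002 -0.    -0.348] clock 0.1
```

>>> carry_out(
  motion=[
    {"x": -485, "y": -460, "z": -29, "rz": -0.4},
    {"x": -485, "y": -460, "z": -29, "rz": -0.4},
    {"x": -485, "y": -460, "z": -29, "rz": -0.4},
    {"x": -485, "y": -460, "z": -29, "rz": -0.4},
    {"x": -485, "y": -460, "z": -29, "rz": -0.4},
    {"x": -485, "y": -460, "z": -29, "rz": -0.4},
    {"x": -485, "y": -460, "z": -29, "rz": -0.4},
    {"x": -485, "y": -460, "z": -29, "rz": -0.4},
  ],
)

```text
schema error: expected keys x, y, z, rx, ry, rz
```

```bash
python3 -c "
from h import *
print(env.get_obs()['tcp_pos']); go(.53,.02,.26,1.6)"
```

```text
[0.24939866 0.62666113 0.23042251]
shift [-485.  -459.9  -28.8] rv [-0.002 -0.    -0.408] clock 0.1
```

>>> carry_out(
  motion=[
    {"x": -485, "y": -460, "z": -29, "rx": 0, "ry": 0, "rz": -0.4},
    {"x": -485, "y": -460, "z": -29, "rx": 0, "ry": 0, "rz": -0.4},
    {"x": -485, "y": -460, "z": -29, "rx": 0, "ry": 0, "rz": -0.4},
    {"x": -485, "y": -460, "z": -29, "rx": 0, "ry": 0, "rz": -0.4},
    {"x": -485, "y": -460, "z": -29, "rx": 0, "ry": 0, "rz": -0.4},
    {"x": -485, "y": -460, "z": -29, "rx": 0, "ry": 0, "rz": -0.4},
    {"x": -485, "y": -460, "z": -29, "rx": 0, "ry": 0, "rz": -0.4},
    {"x": -485, "y": -460, "z": -29, "rx": 0, "ry": 0, "rz": -0.4},
  ],
)

```text
clock: 0.77
tcp_pos: [0.3896, 0.3227, 0.2457]
tcp_rot: [-0.011, 1.0, -0.0, -0.0]
ft_force: [1.4, 0.0, -0.2]
grip_width: 0.999
grasp_force: 0.0
```

```bash
python3 -c "
from h import *
print(env.get_obs()['tcp_pos']); go(.53,.02,.26,1.6)"
```

```text
[0.3896492  0.32269105 0.24565493]
shift [-133.9 -305.6  -14.3] rv [-0.    -0.    -0.008] clock 0.7667
```

>>> carry_out(
  motion=[
    {"x": -134, "y": -306, "z": -14, "rx": 0, "ry": 0, "rz": 0},
    {"x": -134, "y": -306, "z": -14, "rx": 0, "ry": 0, "rz": 0},
    {"x": -134, "y": -306, "z": -14, "rx": 0, "ry": 0, "rz": 0},
    {"x": -134, "y": -306, "z": -14, "rx": 0, "ry": 0, "rz": 0},
    {"x": -134, "y": -306, "z": -14, "rx": 0, "ry": 0, "rz": 0},
    {"x": -134, "y": -306, "z": -14, "rx": 0, "ry": 0, "rz": 0},
    {"x": -134, "y": -306, "z": -14, "rx": 0, "ry": 0, "rz": 0},
    {"x": -134, "y": -306, "z": -14, "rx": 0, "ry": 0, "rz": 0},
  ],
)

```text
clock: 1.43
tcp_pos: [0.5296, 0.0207, 0.2597]
tcp_rot: [-0.011, 1.0, 0.0, -0.0]
ft_force: [0.6, 1.0, 1.0]
grip_width: 0.999
grasp_force: 0.0
```

>>> carry_out(
  motion=[
    {"x": 0, "y": 0, "z": 0, "rx": 0, "ry": 0, "rz": 0},
    {"x": 0, "y": 0, "z": 0, "rx": 0, "ry": 0, "rz": 0},
    {"x": 0, "y": 0, "z": 0, "rx": 0, "ry": 0, "rz": 0},
  ],
)

```text
clock: 1.68
tcp_pos: [0.5289, 0.0232, 0.2592]
tcp_rot: [-0.011, 1.0, 0.0, -0.001]
ft_force: [-0.1, 1.3, -0.8]
grip_width: 0.997
grasp_force: 0.0
```

```bash
python3 -c "
from h import *
import pickle
go(.53,.016,.26,1.6)
w=snap('wrist','w0.png');pickle.dump(w,open('w.pkl','wb'));print(w['xyz'],np.round(rot(w),2),env.get_obs()['tcp_pos'])"
```

```text
shift [-0.9 -7.2 -0.8] rv [ 0.    -0.001 -0.008] clock 1.6833
[0.45943707 0.02163138 0.40178451] [[-0.02  0.96  0.27]
 [ 1.    0.02  0.01]
 [ 0.    0.27 -0.96]] [0.52879782 0.0240438  0.25928623]
```

View pics/w0.png

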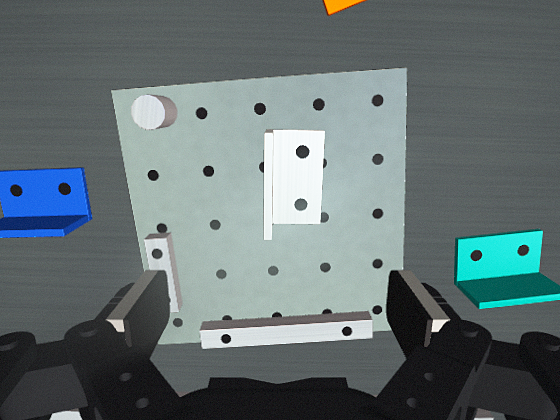

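The wrist view shows the bracket with its leg top strip from (268,133) to (268,240) and its foot to the right, free edge (324,131)–(321,223). The long fence is at the bottom, (200,335)–(372,320), and the end stop at left, (160,270).

```bash
python3 -c "
from h import *
import pickle
w=pickle.load(open('w.pkl','rb'))
L=onz(w,[(268.5,133),(268,240)],.072);print('leg',L,L.mean(0),np.linalg.norm(L[0]-L[1]),np.arctan2(*(L[1]-L[0])[1::-1])+np.pi/2)
F=onz(w,[(324.5,130.5),(321.5,224)],.02);print('free',F,np.linalg.norm(F[0]-F[1]),np.arctan2(*(F[1]-F[0])[1::-1])+np.pi/2)
P=onz(w,[(112,91),(407,68)],.012);print('plate',P)
yaw=.0903;c=np.array([.5797,.0142,0]);u=np.array([np.cos(yaw),np.sin(yaw),0]);v=np.array([-u[1],u[0],0])
q=[c+a*u+b*v+[0,0,z] for a,b,z in [(.12,-.09,.032),(.12,.11,.032),(.095,-.11,.032),(.005,-.11,.032),(-.15,-.15,.012),(-.15,.15,.012)]]
print(np.round(proj(w,q)))
g=cv2.cvtColor(w['img'],cv2.COLOR_RGB2GRAY)
for r in (150,185,215,235): print(r,g[r,258:280])
"
```

```text
leg [[0.48149116 0.01451778 0.072     ]
 [0.58111628 0.01550524 0.072     ]] [0.53130372 0.01501151 0.072     ] 0.09963001082207078 1.580707697173615
free [[0.4812223  0.07012279 0.02      ]
 [0.58066265 0.07231089 0.02      ]] 0.09946441801856053 1.5927968934912737
plate [[ 0.44610874 -0.14649814  0.012     ]
 [ 0.41813239  0.15055572  0.012     ]]
[[198. 330.]
 [372. 319.]
 [177. 311.]
 [165. 237.]
 [110.  89.]
 [407.  67.]]
150 [179 176 177 181 178 115 225 253 247 246 248 248 249 249 239 228 253 250
 249 249 248 245]
185 [189 183 184 186 184 139 248 249 243 243 246 246 246 252 193 253 249 247
 247 247 246 243]
215 [190 184 187 187 186 138 254 247 241 243 244 244 242 253 204 252 246 245
 245 244 244 242]
235 [188 186 182 189 186 154 252 242 239 240 240 240 243 249 180 188 190 188
 190 189 190 194]
```

```bash
python3 -c "
from h import *
go(.531,.015,.10,1.585)"
```

```text
shift [ -2.2  -9.2 159.3] rv [ 0.001 -0.001  0.009] clock 1.7333
```

>>> carry_out(
  motion=[
    {"x": -2, "y": -9, "z": 50, "rx": 0, "ry": 0, "rz": 0.01},
    {"x": -2, "y": -9, "z": 159, "rx": 0, "ry": 0, "rz": 0.01},
    {"x": -2, "y": -9, "z": 159, "rx": 0, "ry": 0, "rz": 0.01},
    {"x": -2, "y": -9, "z": 159, "rx": 0, "ry": 0, "rz": 0.01},
    {"x": -2, "y": -9, "z": 159, "rx": 0, "ry": 0, "rz": 0.01},
    {"x": -2, "y": -9, "z": 159, "rx": 0, "ry": 0, "rz": 0.01},
    {"x": -2, "y": -9, "z": 159, "rx": 0, "ry": 0, "rz": 0.01},
    {"x": -2, "y": -9, "z": 159, "rx": 0, "ry": 0, "rz": 0.01},
  ],
)

```text
clock: 2.4
tcp_pos: [0.5334, 0.0146, 0.1033]
tcp_rot: [-0.006, 1.0, 0.001, 0.002]
ft_force: [0.1, -0.0, 0.1]
grip_width: 0.999
grasp_force: 0.0
```

```bash
python3 -c "
from h import *
go(.531,.015,.046,1.585)"
```

```text
shift [ 2.7  0.4 57.2] rv [ 0.001  0.004 -0.002] clock 2.4
```

>>> carry_out(
  motion=[
    {"x": 1, "y": 0, "z": 30, "rx": 0, "ry": 0, "rz": 0},
    {"x": 1, "y": 0, "z": 57, "rx": 0, "ry": 0, "rz": 0},
    {"x": 1, "y": 0, "z": 57, "rx": 0, "ry": 0, "rz": 0},
    {"x": 1, "y": 0, "z": 57, "rx": 0, "ry": 0, "rz": 0},
    {"x": 1, "y": 0, "z": 57, "rx": 0, "ry": 0, "rz": 0},
  ],
)

```text
clock: 2.82
tcp_pos: [0.5321, 0.0139, 0.0458]
tcp_rot: [-0.006, 1.0, 0.0, 0.002]
ft_force: [0.2, -0.0, 0.2]
grip_width: 0.998
grasp_force: 0.0
```

>>> carry_out(
  motion=[
    {"x": 0, "y": 0, "z": 0, "rx": 0, "ry": 0, "rz": 0},
    {"x": 0, "y": 0, "z": 0, "rx": 0, "ry": 0, "rz": 0},
    {"x": 0, "y": 0, "z": 0, "rx": 0, "ry": 0, "rz": 0},
    {"x": 0, "y": 0, "z": 0, "rx": 0, "ry": 0, "rz": 0},
    {"x": 0, "y": 0, "z": 0, "rx": 0, "ry": 0, "rz": 0},
    {"x": 0, "y": 0, "z": 0, "rx": 0, "ry": 0, "rz": 0},
    {"x": 0, "y": 0, "z": 0, "rx": 0, "ry": 0, "rz": 0},
    {"x": 0, "y": 0, "z": 0, "rx": 0, "ry": 0, "rz": 0},
  ],
  hand=-1,
  force=80,
)

```text
clock: 3.48
tcp_pos: [0.5307, 0.0139, 0.0439]
tcp_rot: [-0.006, 1.0, 0.0, 0.0]
ft_force: [-0.5, 0.2, 4.0]
grip_width: 0.08
grasp_force: 79.0
```

```bash
python3 -c "
from h import *
o=env.get_obs();print(o['tcp_pos'],o['ft_force'],o['grip_width'],o['grasp_force']);go(.531,.015,.046,1.585)"
```

```text
[0.5307418  0.01386879 0.04394162] [-0.45298348  0.21758845  3.98956786] 0.08016918731321009 78.97714018821716
shift [-0.3  1.1 -2.1] rv [ 0.     0.    -0.003] clock 3.4833
```

>>> carry_out(
  motion=[
    {"x": 0, "y": 0, "z": -15, "rx": 0, "ry": 0, "rz": 0},
    {"x": 0, "y": 0, "z": -30, "rx": 0, "ry": 0, "rz": 0},
    {"x": 0, "y": 0, "z": -30, "rx": 0, "ry": 0, "rz": 0.1},
    {"x": 0, "y": 0, "z": -30, "rx": 0, "ry": 0, "rz": 0.2},
    {"x": 0, "y": 0, "z": -30, "rx": 0, "ry": 0, "rz": 0.3},
    {"x": 0, "y": 0, "z": -30, "rx": 0, "ry": 0, "rz": 0.4},
    {"x": 0, "y": 0, "z": -30, "rx": 0, "ry": 0, "rz": 0.5},
    {"x": 0, "y": 0, "z": -30, "rx": 0, "ry": 0, "rz": 0.6},
  ],
)

```text
clock: 4.15
tcp_pos: [0.5292, 0.0137, 0.0727]
tcp_rot: [0.292, 0.956, -0.001, -0.001]
ft_force: [-0.3, 0.2, -6.2]
grip_width: 0.079
grasp_force: 78.6
```

```bash
python3 -c "
from h import *
o=env.get_obs();print(o['tcp_pos'],o['ft_force'],o['grip_width'],o['grasp_force']);go(.6358,-.0289,.074,.0903)"
```

```text
[0.5292457  0.01366347 0.07267352] [-0.25661119  0.2207387  -6.24064488] 0.07887473644280427 78.61247777938843
shift [-112.1   24.3   -1.6] rv [-0.003 -0.001  0.887] clock 4.15
```

>>> carry_out(
  motion=[
    {"x": -14, "y": 3, "z": -2, "rx": 0, "ry": 0, "rz": 0.11},
    {"x": -28, "y": 6, "z": -2, "rx": 0, "ry": 0, "rz": 0.22},
    {"x": -42, "y": 9, "z": -2, "rx": 0, "ry": 0, "rz": 0.33},
    {"x": -56, "y": 12, "z": -2, "rx": 0, "ry": 0, "rz": 0.44},
    {"x": -70, "y": 15, "z": -2, "rx": 0, "ry": 0, "rz": 0.55},
    {"x": -84, "y": 18, "z": -2, "rx": 0, "ry": 0, "rz": 0.66},
    {"x": -98, "y": 21, "z": -2, "rx": 0, "ry": 0, "rz": 0.77},
    {"x": -112, "y": 24, "z": -2, "rx": 0, "ry": 0, "rz": 0.88},
  ],
)

```text
clock: 4.82
tcp_pos: [0.6362, -0.0284, 0.0742]
tcp_rot: [0.672, 0.741, -0.001, -0.001]
ft_force: [0.6, 0.0, -5.7]
grip_width: 0.081
grasp_force: 78.6
```

>>> carry_out(
  motion=[
    {"x": 0, "y": 0, "z": 0, "rx": 0, "ry": 0, "rz": 0.007},
    {"x": 0, "y": 0, "z": 0, "rx": 0, "ry": 0, "rz": 0.007},
    {"x": 0, "y": 0, "z": 0, "rx": 0, "ry": 0, "rz": 0.007},
    {"x": 0, "y": 0, "z": 0, "rx": 0, "ry": 0, "rz": 0.007},
  ],
)

```text
clock: 5.15
tcp_pos: [0.6357, -0.028, 0.0749]
tcp_rot: [0.672, 0.74, -0.001, -0.001]
ft_force: [0.4, -0.4, -5.4]
grip_width: 0.077
grasp_force: 78.8
```

```bash
python3 -c "
from h import *
import pickle
go(.6358,-.0289,.044,.0903)
w=snap('wrist','w1.png');pickle.dump(w,open('w.pkl','wb'))"
```

```text
shift [-0.9  0.1 30.9] rv [-0.002 -0.001  0.006] clock 5.15
```

View pics/w1.png

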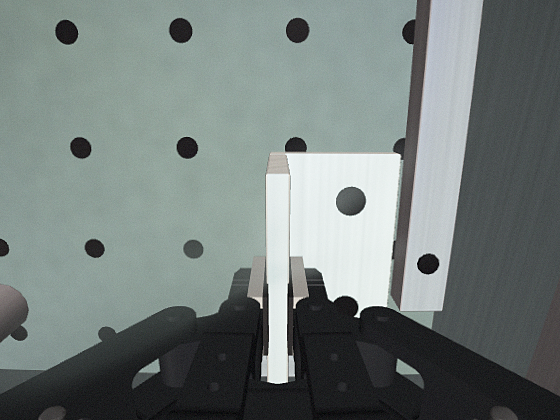

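The wrist view shows the foot facing the long fence, free edge (400,153)–(389,305), with the fence just right of it at (415,150). I'll check their parallelism numerically.

```bash
python3 -c "
from h import *
import pickle
w=pickle.load(open('w.pkl','rb'))
g=cv2.cvtColor(w['img'],cv2.COLOR_RGB2GRAY).astype(int)
A=[];B=[]
for r in range(165,300,15):
    row=g[r,380:440]; d=np.diff(row)
    k=next(i for i in range(len(d)) if d[i]<-40 or row[i+1]<200)
    A.append((380.5+k,r))
    dd=np.diff(g[r,393:440]); j=np.argmax(dd[8:])+8; B.append((393.5+j,r))
print(A,B)
for P,z in((A,.051),(B,.032)):
    X=onz(w,P,z)[:,:2]; v=cv2.fitLine(X.astype(np.float32),cv2.DIST_HUBER,0,1e-4,1e-4).ravel(); print(v, np.arctan2(v[1],v[0])%np.pi-np.pi/2)
    p=X.mean(0);print('normal coord',p@[np.cos(.09),np.sin(.09)])
"
```

```text
[(399.5, 165), (397.5, 180), (396.5, 195), (395.5, 210), (394.5, 225), (392.5, 240), (391.5, 255), (389.5, 270), (388.5, 285)] [(np.float64(414.5), 165), (np.float64(413.5), 180), (np.float64(411.5), 195), (np.float64(410.5), 210), (np.float64(408.5), 225), (np.float64(406.5), 240), (np.float64(434.5), 255), (np.float64(435.5), 270), (np.float64(402.5), 285)]
[ 0.09690546 -0.9952936   0.6887341  -0.00804438] 0.09705782
normal coord 0.6852236214362287
[ 0.27211142 -0.96226573  0.7070535  -0.01251691] 0.2755866
normal coord 0.7030668614867074
```

>>> carry_out(
  motion=[
    {"x": 0, "y": 0, "z": 12, "rx": 0, "ry": 0, "rz": 0},
    {"x": 0, "y": 0, "z": 22, "rx": 0, "ry": 0, "rz": 0},
    {"x": 0, "y": 0, "z": 27, "rx": 0, "ry": 0, "rz": 0},
    {"x": 0, "y": 0, "z": 29, "rx": 0, "ry": 0, "rz": 0},
    {"x": 0, "y": 0, "z": 31, "rx": 0, "ry": 0, "rz": 0},
    {"x": 0, "y": 0, "z": 31, "rx": 0, "ry": 0, "rz": 0},
    {"x": 0, "y": 0, "z": 31, "rx": 0, "ry": 0, "rz": 0},
  ],
)

```text
clock: 5.78
tcp_pos: [0.6373, -0.0286, 0.0448]
tcp_rot: [0.673, 0.74, 0.0, 0.0]
ft_force: [-0.2, -0.8, -6.5]
grip_width: 0.077
grasp_force: 78.8
```

```bash
python3 -c "
from h import *
import pickle
w=pickle.load(open('w.pkl','rb'))
X=onz(w,[(414.5,165),(413.5,180),(411.5,195),(410.5,210),(408.5,225),(406.5,240),(402.5,285)],.032)[:,:2].astype(np.float32)
v=cv2.fitLine(X,2,0,1e-4,1e-4).ravel();print(v,np.arctan2(v[1],v[0])%np.pi-np.pi/2,X.mean(0)@[np.cos(.09),np.sin(.09)])
o=env.get_obs();print(o['tcp_pos'],o['ft_force'],o['grip_width'],o['grasp_force']);go(.6358,-.0289,.044,.0903)"
```

```text
[ 0.09513567 -0.9954643   0.7027705  -0.00692648] 0.09527981 0.6993036894230308
[ 0.6372817  -0.02862707  0.04484749] [-0.17199973 -0.77969046 -6.48396714] 0.07719316610405419 78.78725409507751
shift [-0.1 -1.5  0.8] rv [0.    0.    0.005] clock 5.7833
```

>>> carry_out(
  motion=[
    {"x": 0, "y": 0, "z": 1, "rx": 0, "ry": 0, "rz": 0},
    {"x": 0, "y": 0, "z": 1, "rx": 0, "ry": 0, "rz": 0},
    {"x": 0, "y": 0, "z": 1, "rx": 0, "ry": 0, "rz": 0},
  ],
)

```text
clock: 6.03
tcp_pos: [0.6375, -0.0286, 0.0441]
tcp_rot: [0.673, 0.74, 0.0, 0.0]
ft_force: [-0.1, -0.4, -3.1]
grip_width: 0.076
grasp_force: 79.0
```

>>> carry_out(
  motion=[
    {"x": 0, "y": 0, "z": 1, "rx": 0, "ry": 0, "rz": 0},
    {"x": 0, "y": 0, "z": 1, "rx": 0, "ry": 0, "rz": 0},
    {"x": 0, "y": 0, "z": 1, "rx": 0, "ry": 0, "rz": 0},
  ],
)

```text
clock: 6.28
tcp_pos: [0.6378, -0.0286, 0.044]
tcp_rot: [0.673, 0.74, 0.001, 0.0]
ft_force: [-1.7, -0.2, 5.7]
grip_width: 0.077
grasp_force: 80.6
```

>>> carry_out(
  motion=[
    {"x": 0, "y": 3, "z": 0, "rx": 0, "ry": 0, "rz": 0},
    {"x": 0, "y": 6, "z": 0, "rx": 0, "ry": 0, "rz": 0},
    {"x": 0, "y": 9, "z": 0, "rx": 0, "ry": 0, "rz": 0},
    {"x": 0, "y": 10, "z": 0, "rx": 0, "ry": 0, "rz": 0},
    {"x": 0, "y": 10, "z": 0, "rx": 0, "ry": 0, "rz": 0},
    {"x": 0, "y": 10, "z": 0, "rx": 0, "ry": 0, "rz": 0},
  ],
)

```text
clock: 6.78
tcp_pos: [0.6481, -0.0279, 0.044]
tcp_rot: [0.673, 0.74, 0.001, 0.001]
ft_force: [-1.5, -0.2, 4.9]
grip_width: 0.077
grasp_force: 80.6
```

>>> carry_out(
  motion=[
    {"x": 0, "y": 1, "z": 0, "rx": 0, "ry": 0, "rz": 0},
    {"x": 0, "y": 2, "z": 0, "rx": 0, "ry": 0, "rz": 0},
    {"x": 0, "y": 2, "z": 0, "rx": 0, "ry": 0, "rz": 0},
    {"x": 0, "y": 2, "z": 0, "rx": 0, "ry": 0, "rz": 0},
    {"x": 0, "y": 2, "z": 0, "rx": 0, "ry": 0, "rz": 0},
  ],
)

```text
clock: 7.2
tcp_pos: [0.6493, -0.0279, 0.044]
tcp_rot: [0.673, 0.74, 0.0, 0.0]
ft_force: [-3.9, -0.3, 7.7]
grip_width: 0.075
grasp_force: 80.9
```

>>> carry_out(
  motion=[
    {"x": -3, "y": 0, "z": 0, "rx": 0, "ry": 0, "rz": 0},
    {"x": -6, "y": 0, "z": 0, "rx": 0, "ry": 0, "rz": 0},
    {"x": -8, "y": 0, "z": 0, "rx": 0, "ry": 0, "rz": 0},
    {"x": -9, "y": 0, "z": 0, "rx": 0, "ry": 0, "rz": 0},
    {"x": -9, "y": 0, "z": 0, "rx": 0, "ry": 0, "rz": 0},
    {"x": -9, "y": 0, "z": 0, "rx": 0, "ry": 0, "rz": 0},
  ],
)

```text
clock: 7.7
tcp_pos: [0.65, -0.0356, 0.044]
tcp_rot: [0.673, 0.74, 0.001, -0.0]
ft_force: [-3.9, 2.0, 8.5]
grip_width: 0.074
grasp_force: 81.1
```

>>> carry_out(
  motion=[
    {"x": -1, "y": 0, "z": 0, "rx": 0, "ry": 0, "rz": 0},
    {"x": -2, "y": 0, "z": 0, "rx": 0, "ry": 0, "rz": 0},
    {"x": -2, "y": 0, "z": 0, "rx": 0, "ry": 0, "rz": 0},
    {"x": -2, "y": 0, "z": 0, "rx": 0, "ry": 0, "rz": 0},
    {"x": -2, "y": 0, "z": 0, "rx": 0, "ry": 0, "rz": 0},
  ],
)

```text
clock: 8.12
tcp_pos: [0.6501, -0.0373, 0.044]
tcp_rot: [0.673, 0.74, 0.001, -0.001]
ft_force: [-6.1, 2.3, 8.3]
grip_width: 0.079
grasp_force: 81.3
```

Not yet at the stop; continuing in small steps.

>>> carry_out(
  motion=[
    {"x": -1, "y": 0, "z": 0, "rx": 0, "ry": 0, "rz": 0},
    {"x": -2, "y": 0, "z": 0, "rx": 0, "ry": 0, "rz": 0},
    {"x": -2, "y": 0, "z": 0, "rx": 0, "ry": 0, "rz": 0},
    {"x": -2, "y": 0, "z": 0, "rx": 0, "ry": 0, "rz": 0},
    {"x": -2, "y": 0, "z": 0, "rx": 0, "ry": 0, "rz": 0},
  ],
)

```text
clock: 8.53
tcp_pos: [0.6502, -0.0382, 0.0441]
tcp_rot: [0.672, 0.74, 0.001, -0.001]
ft_force: [-6.2, 5.1, 10.2]
grip_width: 0.077
grasp_force: 81.5
```

>>> carry_out(
  motion=[
    {"x": 0, "y": 1, "z": 0, "rx": 0, "ry": 0, "rz": 0},
    {"x": 0, "y": 1, "z": 0, "rx": 0, "ry": 0, "rz": 0},
    {"x": 0, "y": 1, "z": 0, "rx": 0, "ry": 0, "rz": 0},
    {"x": 0, "y": 1, "z": 0, "rx": 0, "ry": 0, "rz": 0},
  ],
)

```text
clock: 8.87
tcp_pos: [0.6502, -0.0382, 0.044]
tcp_rot: [0.672, 0.74, 0.001, -0.002]
ft_force: [-8.4, 5.8, 13.1]
grip_width: 0.081
grasp_force: 81.9
```

Both faces appear to be in contact, because the position has stopped moving while the force rises. I'll raise the grip and press harder.

>>> carry_out(
  motion=[
    {"x": -1, "y": 1, "z": 0, "rx": 0, "ry": 0, "rz": 0},
    {"x": -2, "y": 2, "z": 0.3, "rx": 0, "ry": 0, "rz": 0},
    {"x": -3, "y": 3, "z": 0.5, "rx": 0, "ry": 0, "rz": 0},
    {"x": -3, "y": 3, "z": 0.5, "rx": 0, "ry": 0, "rz": 0},
    {"x": -3, "y": 3, "z": 0.5, "rx": 0, "ry": 0, "rz": 0},
    {"x": -3, "y": 3, "z": 0.5, "rx": 0, "ry": 0, "rz": 0},
  ],
  hand=-1,
  force=110,
)

```text
clock: 9.37
tcp_pos: [0.6502, -0.0382, 0.044]
tcp_rot: [0.672, 0.74, 0.0, -0.007]
ft_force: [-23.7, 12.0, 30.0]
grip_width: 0.07
grasp_force: 110.5
```

```bash
python3 -c "
from h import *
import pickle
o=env.get_obs();print(o['tcp_pos'],R.from_quat(o['tcp_rot']).as_matrix()[:,2],o['ft_force'],o['ft_torque'])
w=snap('wrist','w2.png');pickle.dump(w,open('w.pkl','wb'))"
```

```text
[ 0.65016651 -0.03818864  0.04400996] [-0.00946985  0.00894649 -0.99991514] [-23.66953972  12.02327845  30.04618271] [ 2.24678145  4.43099333 -0.1468328 ]
```

View pics/w2.png

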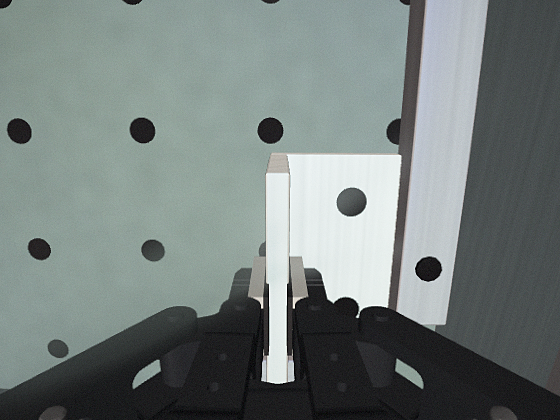

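The free edge, at (400,153)–(390,315), lies along the base of the fence. The 12 N toward the end stop could still be friction alone, so I'll ease the down force and push harder that way.

>>> carry_out(
  motion=[
    {"x": -1, "y": -0.5, "z": -0.5, "rx": 0, "ry": 0, "rz": 0},
    {"x": -2, "y": -0.5, "z": -1, "rx": 0, "ry": 0, "rz": 0},
    {"x": -3, "y": -0.5, "z": -1, "rx": 0, "ry": 0, "rz": 0},
    {"x": -4, "y": -0.5, "z": -1, "rx": 0, "ry": 0, "rz": 0},
    {"x": -4, "y": -0.5, "z": -1, "rx": 0, "ry": 0, "rz": 0},
    {"x": -4, "y": -0.5, "z": -1, "rx": 0, "ry": 0, "rz": 0},
  ],
)

```text
clock: 9.92
tcp_pos: [0.6502, -0.0382, 0.0441]
tcp_rot: [0.671, 0.741, 0.001, -0.008]
ft_force: [-21.6, 18.4, 26.1]
grip_width: 0.073
grasp_force: 109.9
```

```bash
python3 -c "
from h import *
import pickle
o=env.get_obs();print(o['tcp_pos'],R.from_quat(o['tcp_rot']).as_matrix()[:,2],o['ft_force'],o['ft_torque'])
c=snap('side','s2.png');pickle.dump(c,open('s.pkl','wb'));t=snap('top','t2.png')
yaw=.0903;q0=np.array([.5797,.0142,0])
print(proj(c,[[.675,-.0375,.03]]))
u,v=proj(c,[[.675,-.0375,.03]])[0].astype(int)
a=cv2.resize(c['img'][v-45:v+45,u-60:u+60],(800,600),interpolation=cv2.INTER_CUBIC);cv2.imwrite('pics/s2c.png',a[:,:,::-1])"
```

```text
[ 0.65017424 -0.03823963  0.04412786] [-0.01026268  0.01307882 -0.9998618 ] [-21.62367705  18.35985734  26.07632712] [ 3.58874018  4.02585133 -0.26154642]
[[323.5763712  200.04042198]]
```

View pics/s2c.png

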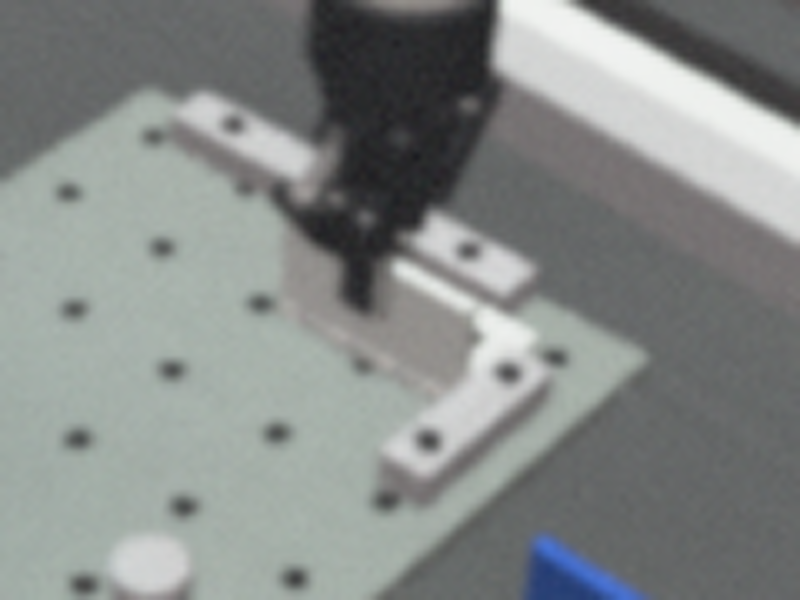

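The side view shows the foot's end on the end stop at about (480,370) and the leg parallel to the fence. The position held at 18 N. One more small push, then a flushness check.

>>> carry_out(
  motion=[
    {"x": -1, "y": 0.5, "z": -0.5, "rx": 0, "ry": 0, "rz": 0},
    {"x": -2, "y": 0.5, "z": -0.5, "rx": 0, "ry": 0, "rz": 0},
    {"x": -3, "y": 0.5, "z": -0.5, "rx": 0, "ry": 0, "rz": 0},
    {"x": -3, "y": 0.5, "z": -0.5, "rx": 0, "ry": 0, "rz": 0},
    {"x": -3, "y": 0.5, "z": -0.5, "rx": 0, "ry": 0, "rz": 0},
    {"x": -3, "y": 0.5, "z": -0.5, "rx": 0, "ry": 0, "rz": 0},
    {"x": -3, "y": 0.5, "z": -0.5, "rx": 0, "ry": 0, "rz": 0},
    {"x": -3, "y": 0.5, "z": -0.5, "rx": 0, "ry": 0, "rz": 0},
  ],
)

```text
clock: 10.68
tcp_pos: [0.6502, -0.0384, 0.0443]
tcp_rot: [0.671, 0.742, 0.002, -0.01]
ft_force: [-23.3, 24.2, 27.4]
grip_width: 0.07
grasp_force: 110.2
```

```bash
python3 -c "
from h import *
w=snap('wrist','w3.png')
o=env.get_obs();print(o['tcp_pos'],R.from_quat(o['tcp_rot']).as_matrix()[:,2],o['ft_force'],o['ft_torque'])
g=cv2.GaussianBlur(cv2.cvtColor(w['img'],cv2.COLOR_RGB2GRAY),(3,3),0).astype(int)
A=[];B=[]
for r in range(165,315,10):
    row=g[r]; k=next(i for i in range(375,430) if row[i]<200); A.append((k-.5,r))
    j=next((i for i in range(k+4,430) if row[i]>170),0); B.append((j-.5,r))
print([a[0] for a in A],[b[0] for b in B])
for P,z in((A,.020),(B,.032)):
    X=onz(w,P,z)[:,:2].astype(np.float32); v=cv2.fitLine(X,cv2.DIST_HUBER,0,1e-4,1e-4).ravel(); print(np.arctan2(v[1],v[0])%np.pi-np.pi/2, v[2:]@[np.cos(.093),np.sin(.093)])
"
```

```text
[ 0.65021781 -0.03839009  0.04429879] [-0.01244356  0.01652442 -0.99978603] [-24.20290277  24.37169563  27.66179866] [ 4.61348365  4.55764102 -0.34288988]
[400.5, 399.5, 398.5, 397.5, 396.5, 395.5, 394.5, 393.5, 392.5, 391.5, 390.5, 389.5, 388.5, 387.5, 386.5] [411.5, 410.5, 409.5, 408.5, 407.5, 406.5, 405.5, 404.5, 403.5, 402.5, 401.5, 400.5, 399.5, 398.5, 396.5]
0.08761799 0.6985538065399504
0.09392202 0.6995949358458546
```

View pics/w3.png

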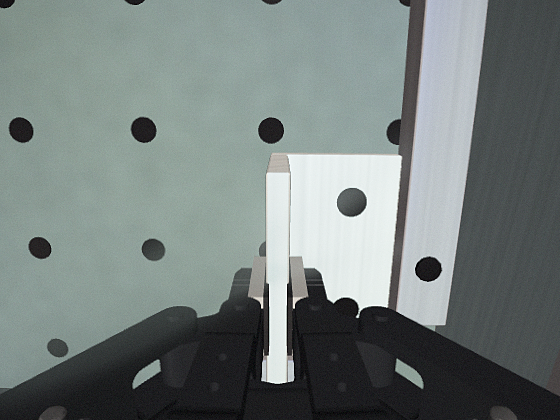

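The foot edge and the fence agree in angle to within one pixel of slope, about 0.6 mm over the 100 mm edge. Measured torque about z is only −0.34 N·m. Contact at corner points alone would give about 2 N·m, so both edges bear fully. It's pressing at about 24 N each way, so I'm handing it in.

```bash
python3 -c "
from station import env
print(env.finish_job())"
```

```text
the job is handed in; nothing more can be done
None
```

The job is handed in: the bracket is turned with its free edge on the long fence (flush to within about 0.6 mm, the limit of what I could measure) and its end on the end stop, the robot was still gripping and pressing at about 24 N each way at hand-in (about 11 s on the clock), and the arm never went near the hammer or the two offcuts.

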